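# Clamp the bar in the cam fixture and dry-run the deburring pass

### The arm

A 6-joint arm with a two-finger parallel gripper is mounted at the origin on the work surface. World frame = base frame: x ahead of the robot, y to its left, z up, the work surface at z = 0. Lengths are in m, angles in degrees, forces in N, time in s.
With the tool pointing down it reaches from about 0.15 to 0.775 m from the base axis. Payload 6.1 kg.
Tool frame: the origin (TCP) lies midway between the tips of the shut fingers; the grasp point (between the pads) lies 19 mm behind it; z points along the fingers, y is the direction in which the jaws open and shut (so a half turn about z gives the same grasp; the last joint's range is limited). The gripper opens to 85 mm and grips with 20 to 120 N. Pads are 22 mm wide; open, the fingers measure 114 mm over their backs; the gripper's body (76 mm by 85 mm) begins 54 mm behind the grasp point. The pads swing forward as they close: fully open they stand 13 mm farther back than shut.
Start: joints at [75.63, 7.208, -2.269, 80.523, 0, 90], TCP at [0.13, 0.509, 0.231] pointing down, gripper open.
Joint ranges: [-155.77, 155.77], [-54.66, 111.73], [-72.52, 77.12], [-102.08, 115.82], [-83.92, 84.16], [-180, 180]. Speed limits (degrees/s): [136.94, 136.94, 172.46, 180, 180, 180].

### API

Orientations are given as a 3x3 rotation matrix whose columns are the frame's x, y, z axes.
In Python, from station import ctrl gives the robot as it stands.
- The arm moves only by the tool arm_command, never from a script. Its argument "steps" is a list that holds one entry, the list of rows, each a list of 4 numbers: the shift along the world's x, y, z in mm, then the turn about the world's z in rad. A call has 1 to 5 rows; each row shifts and turns the pose as measured when the row begins; what a row does not reach is not made up. A row lasts 1/10 s, in which the tool goes at most 50 mm and 8.59 degrees, less where a joint would pass 70% of its speed; a pose out of reach is approached as far as the arm can. A call is refused whole if a number of a shift passes 50 or a number of a turn 0.15, either way. A call with a gripper value outside its range is refused whole. "gripper" is the opening, from 0 (shut) to 1 (fully open), set as the call begins (left out, the last holds). The fingers move at their own pace and stop on an object; "newtons" is the grip in N (left out, the last holds). Time passes only in rows, so rows that do not move let the fingers close. It gives the time, the measured TCP pose, the force and the opening at its end, in the units of the state.
- ctrl.get_obs(): the state, without advancing time (a new reading comes with each control period).
- ctrl.get_image(name): name is "scene" or "top"; returns a dict with "image" (384x512x3 uint8, red, green, blue), "vfov" (degrees; the focal length in pixels is half the picture's height over the tangent of half this angle, whatever the lens; pixels are square), "cx", "cy" (the principal point, pixels), "rvec" (rotation vector, rad) and "tvec" (3), from world to camera coordinates, as OpenCV has them. Camera axes: x right, y down, z forward; pixel columns grow to the right and rows downward; lengths in m; the calibration is good to about 2 mm. A picture is of the moment at which its call begins. There is no depth.
- ctrl.finish_job(): hands the job in, once; it reports no verdict.
Trained networks look in a picture, given as the dict that the camera call returned (one of the last four; its "shot" number tells which), for a name from the list of things; names that differ only in an ending like _2 or _b are one class to them, and where a whole thing is asked for, a point or a joint stands for the part that bears it (a point fixed in the world has none). Each returns a list of dicts, best first, with "conf" (0 to 1); they miss things now and then, are a little off and sometimes report something else, mostly with a low value. They report only what shows in the picture. A call takes as long as a camera call. They do not tell look-alikes from the thing itself.
- ctrl.spot_in(picture, target): "position" ([row, column] as shares, 0 to 1, of the picture: columns of its width, rows of its height, amid what is visible of it).
- ctrl.place_of(picture, target): "position" ([row, column] as shares, 0 to 1, of the picture: columns of its width, rows of its height: a listed point, or the origin of a listed thing).
The state is a dict: "time": time; "joint_pos": joint angles; "joint_vel": joint speeds; "effort": joint torques, N m; "tcp_pos": TCP position; "eef_rot": TCP orientation; "force": force on the tool from outside, world axes, zero at the start; "torque": the same for the moment, N m; "grip_width": finger opening in m.
Only numpy, scipy, OpenCV 4.12 (cv2) and the standard library are available. Lean on these libraries where they do the work, as an engineer would, in place of code of your own. Each camera call takes 0.05 s, during which the arm holds its last target. There are 200 camera calls.

### The job

Lock the aluminium bar in the cam lock fixture by pushing its long black lever round with the shut fingers until it is fully home. Then dry-run the deburring pass: with the fingers shut and pointing straight down, trace the bar's long top edge on the lever side with the fingertips about 5 mm above it, the whole way from the open end to the end stop, without touching the bar. Come away clear, leaving the lever locked and the bar seated; nothing is lifted, and the other things on the bench stay where they are.

Things in the scene. Friction and masses are not known exactly. Their poses are not given: they have to be found in the camera images.
- fixture: cam lock fixture bolted to the bench: grey base plate 190 x 170 x 15 mm. Origin: centre of its underside. x runs along the bar to the end stop, y from the fixed jaw to the cam and lever, z up. The bar lies between the fixed jaw (dark steel, 120 x 28 mm, top 55 mm above the bench, -y side) and the moving jaw (top 45 mm, +y side). Highest part: the cam's centre screw, 68 mm
- cam_lever (a joint): black cam lever on a vertical axis; 0 rad fully open, 1.57 locked against its stop, starts at 0.15 to 0.55. Turns clockwise seen from above to lock: in the fixture's frame it points 1.75 rad minus the joint value anticlockwise from +x. Stays where left; needs about 0.3 N m (2 N at the grip). Locking moves the moving jaw 5 mm towards the fixed jaw and closes the bar onto it
- lever_pivot (a point): point on the lever's axis, at the lever's height, 50 mm above the bench
- lever_grip (a point): point on the lever's centre line in the middle of the black grip, 150 mm from the pivot, 50 mm above the bench. The lever is level: a rod 14 mm in diameter from the hub (19 mm radius) out to 115 mm, then the grip, 26 mm in diameter at its thickest, out to 185 mm
- bar: the raw aluminium bar stub lying loose between the jaws, 120 mm long (x) x 32 x 32 mm, 0.33 kg. Origin: centre of its underside, axes nearly those of the fixture, 23 mm above the bench; its top is 55 mm above the bench. It starts up to 2.5 mm short of the fixed jaw
- edge_start (a point): open end (no stop there) of the bar's long top edge on the lever side, the edge to be deburred; on the bar, 55 mm above the bench
- edge_mid (a point): middle of that edge, 60 mm from either end, same height; point axes as the bar's: x along the edge towards the end stop, y away from the bar towards the lever, z up. Nothing within 30 mm of the edge stands higher than the bar's top
- edge_end (a point): end of that edge at the end stop, same height. The stop, a steel block 12 mm thick across the bar's end, begins about 2 mm beyond it and is 15 mm lower than the edge
- bushing: bronze flanged bushing standing on its flange beside the fixed jaw, flange 48 mm across, 38 mm high; origin centre of underside. Leave alone
- round_stub: round aluminium stub standing on end beyond the end stop, 38 mm in diameter, 64 mm high; origin centre of underside. Leave alone
- wrench: steel open-end wrench 190 mm long lying flat; origin near the middle of its underside, x towards its head. Leave alone
- gauge_base: chrome height gauge base without its column, 120 x 75 mm, 72 mm high; origin centre of underside. Leave alone
- part_tray: blue plastic part tray with small parts in it, 220 x 150 mm, 45 mm high; origin centre of underside. Leave alone
- chip_brush: bench brush 200 mm long lying flat; origin near the middle of its underside. Leave alone
- square: engineer's square lying flat, stock 24 x 75 x 16 mm, blade reaching 117 mm from the stock's middle along its x; origin centre of the stock's underside. Leave alone
There are look-alikes about, which are no part of the job. What is shaped like the bar but blue, brown or orange is not meant.

How it is judged (in metres and radians):
On the way, in this order (a step that is already met when the one before it is completed fails the run):
1. the cam lever is swung fully home (value of joint cam_lever above 1.48 rad), for 0.2 s.
2. the fingertips are close above the edge at the bar's open end, within 10 mm of the line of the edge to either side and with the tips less than about 17 mm above it (x of the grasp point in the frame of edge_mid between -0.072 and -0.044 m and y of the grasp point in the frame of edge_mid between -0.01 and 0.01 m and z of the grasp point in the frame of edge_mid between 0.016 and 0.036 m), for 0.05 s.
3. they follow it over the second quarter, within 10 mm of the line of the edge to either side and with the tips less than about 17 mm above it (x of the grasp point in the frame of edge_mid between -0.04 and -0.016 m and y of the grasp point in the frame of edge_mid between -0.01 and 0.01 m and z of the grasp point in the frame of edge_mid between 0.016 and 0.036 m), for 0.05 s.
4. they follow it over its middle, within 10 mm of the line of the edge to either side and with the tips less than about 17 mm above it (x of the grasp point in the frame of edge_mid between -0.012 and 0.012 m and y of the grasp point in the frame of edge_mid between -0.01 and 0.01 m and z of the grasp point in the frame of edge_mid between 0.016 and 0.036 m), for 0.05 s.
5. they follow it on towards the end stop, within 10 mm of the line of the edge to either side and with the tips less than about 17 mm above it (x of the grasp point in the frame of edge_mid between 0.016 and 0.04 m and y of the grasp point in the frame of edge_mid between -0.01 and 0.01 m and z of the grasp point in the frame of edge_mid between 0.016 and 0.036 m), for 0.05 s.
6. they reach the edge's end at the end stop, within 10 mm of the line of the edge to either side and with the tips less than about 17 mm above it (x of the grasp point in the frame of edge_mid between 0.044 and 0.072 m and y of the grasp point in the frame of edge_mid between -0.01 and 0.01 m and z of the grasp point in the frame of edge_mid between 0.016 and 0.036 m), for 0.05 s.
At the end, for the whole second after the job is handed in: the lever is locked (joint above 1.45 rad); the bar lies at rest on its seat (within 3 mm in height) against the fixed jaw (within 2.5 mm), within 6 mm of the middle along its length, square to within 0.03 rad (value of joint cam_lever above 1.45 rad and y of bar in the frame of fixture between -0.0165 and -0.0115 m and x of bar in the frame of fixture between -0.006 and 0.006 m and z of bar in the frame of fixture between 0.02 and 0.026 m and angle between the x axis of bar and the x axis of fixture, either way round below 0.03 rad and linear speed of bar below 0.02 m/s); the robot touches nothing.
It fails at once if the fingers touch the bar with more than 2 N (contact force between the fingers and bar above 2 N).
It fails at once if the bar is lifted more than 6 mm or dragged more than 12 mm (z of bar in the frame of fixture above 0.029 m or distance of bar from where it was at the start of the episode above 0.012 m).
It fails at once if a bystander on the bench is moved more than 15 mm or lifted (distance of any of bushing, round_stub, wrench, gauge_base, part_tray, chip_brush, square from where it was at the start of the episode above 0.015 m).
It also fails if it takes over 58 s, if anything falls off the work surface, if the arm or the gripper's body presses on something with over 40 N, if the wrist force passes 120 N, or if a joint passes its speed limit or range.

## Working session

There is one attempt and no reset: what is moved stays moved. The work goes in short steps, Python scripts to look and compute and a tool call to move; the robot and the scene stay as the last step left them, time stands still between calls to the robot, and variables do not carry over. Pictures are saved under pics/ and viewed, about 8 in all and at most 12, crops included, and the job is handed in when it is done.

Besides the shell and the picture viewer there is one more tool, called after "Request:" as a command line: name --argument value ..., lists and objects as JSON in quotes. arm_command: Moves the arm, as the interface text tells. Its arguments: {"type":"object","properties":{"steps":{"type":"array"},"gripper":{"type":"number"},"newtons":{"type":"number"}},"required":["steps"]}

```bash
mkdir -p pics; cat > h.py <<'E'
import numpy as np, cv2
from station import ctrl
def cam(p):
    f=p["image"].shape[0]/2/np.tan(np.radians(p["vfov"])/2)
    K=np.array([[f,0,p["cx"]],[0,f,p["cy"]],[0,0,1]])
    return K,cv2.Rodrigues(np.array(p["rvec"],float))[0],np.array(p["tvec"],float).ravel()
def ray(p,rc,z):
    K,R,t=cam(p);h,w=p["image"].shape[:2]
    d=R.T@np.linalg.inv(K)@[rc[1]*w,rc[0]*h,1];c=-R.T@t
    return c+d*(z-c[2])/d[2]
def proj(p,X):
    K,R,t=cam(p);return cv2.projectPoints(np.array(X,float).reshape(-1,3),np.array(p["rvec"],float),t,K,None)[0].reshape(-1,2)
def save(p,n,box=None,s=1):
    im=p["image"][:,:,::-1]
    if box: im=im[box[1]:box[3],box[0]:box[2]]
    cv2.imwrite("pics/"+n+".png",cv2.resize(np.ascontiguousarray(im),None,fx=s,fy=s,interpolation=cv2.INTER_CUBIC))
E
python3 - <<'E'
from h import *
Z=dict(fixture=0,lever_pivot=.05,lever_grip=.05,bar=.023,edge_start=.055,edge_mid=.055,edge_end=.055,bushing=0,round_stub=0,wrench=0,gauge_base=0,part_tray=0,chip_brush=0,square=0)
for n in("top","scene"):
    p=ctrl.get_image(n);save(p,n+"1",s=1.5)
    print(n,p["vfov"],(-cam(p)[1].T@cam(p)[2]).round(3))
    for k,z in Z.items():
        print(k,[(round(d["conf"],2),ray(p,d["position"],z)[:2].round(3).tolist(),(np.array(d["position"])*[384,512]).round().tolist()) for d in ctrl.place_of(p,k)[:3]])
E
```

```text
top 43.859105975631856 [ 3.39e-01 -1.00e-03  1.77e+00]
fixture [(0.74, [0.361, -0.429], [239.0, 368.0]), (0.71, [0.518, -0.333], [196.0, 342.0]), (0.61, [0.551, -0.112], [187.0, 282.0])]
lever_pivot [(0.86, [0.515, -0.076], [195.0, 273.0]), (0.18, [0.548, -0.133], [186.0, 289.0])]
lever_grip [(0.91, [0.545, 0.093], [186.0, 227.0])]
bar [(0.8, [0.548, -0.133], [187.0, 289.0]), (0.8, [0.385, 0.024], [231.0, 245.0]), (0.79, [0.346, -0.124], [242.0, 286.0])]
edge_start [(0.84, [0.362, -0.276], [238.0, 329.0]), (0.72, [0.34, -0.198], [244.0, 307.0]), (0.72, [0.389, 0.086], [229.0, 228.0])]
edge_mid [(0.85, [0.383, 0.031], [231.0, 243.0]), (0.81, [0.55, -0.111], [185.0, 283.0]), (0.6, [0.316, -0.3], [251.0, 336.0])]
edge_end [(0.76, [0.413, -0.032], [223.0, 261.0]), (0.75, [0.332, -0.064], [245.0, 270.0]), (0.68, [0.514, -0.322], [196.0, 341.0])]
bushing [(0.64, [0.51, -0.263], [198.0, 323.0])]
round_stub [(0.49, [0.701, -0.21], [147.0, 308.0])]
wrench [(0.67, [0.512, -0.325], [197.0, 339.0]), (0.23, [0.524, -0.07], [194.0, 271.0])]
gauge_base [(0.96, [0.599, -0.442], [175.0, 370.0])]
part
[... 766 characters left out ...]
.0, 218.0]), (0.67, [0.42, 0.033], [168.0, 281.0])]
edge_end [(0.91, [0.342, -0.062], [144.0, 256.0]), (0.82, [0.304, -0.325], [122.0, 178.0]), (0.71, [0.44, -0.024], [170.0, 261.0])]
bushing [(0.81, [0.517, -0.249], [188.0, 181.0])]
round_stub [(0.53, [0.7, -0.201], [242.0, 176.0])]
wrench [(0.53, [0.52, -0.316], [185.0, 159.0])]
gauge_base [(0.91, [0.604, -0.439], [199.0, 110.0]), (0.64, [0.566, -0.132], [209.0, 214.0])]
part_tray [(0.97, [0.617, 0.415], [262.0, 408.0]), (0.69, [0.519, -0.13], [196.0, 219.0])]
chip_brush [(0.98, [0.295, 0.408], [172.0, 411.0]), (0.19, [0.536, -0.144], [200.0, 213.0])]
square [(0.96, [0.366, -0.436], [143.0, 141.0]), (0.52, [0.525, -0.255], [190.0, 178.0])]
```

```bash
python3 - <<'E'
from h import *
p=ctrl.get_image("top");save(p,"top2",(200,120,360,270),5)
p=ctrl.get_image("scene");save(p,"scene2",(140,100,340,260),4)
E
```

```text
(no output)
```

View pics/top2.png

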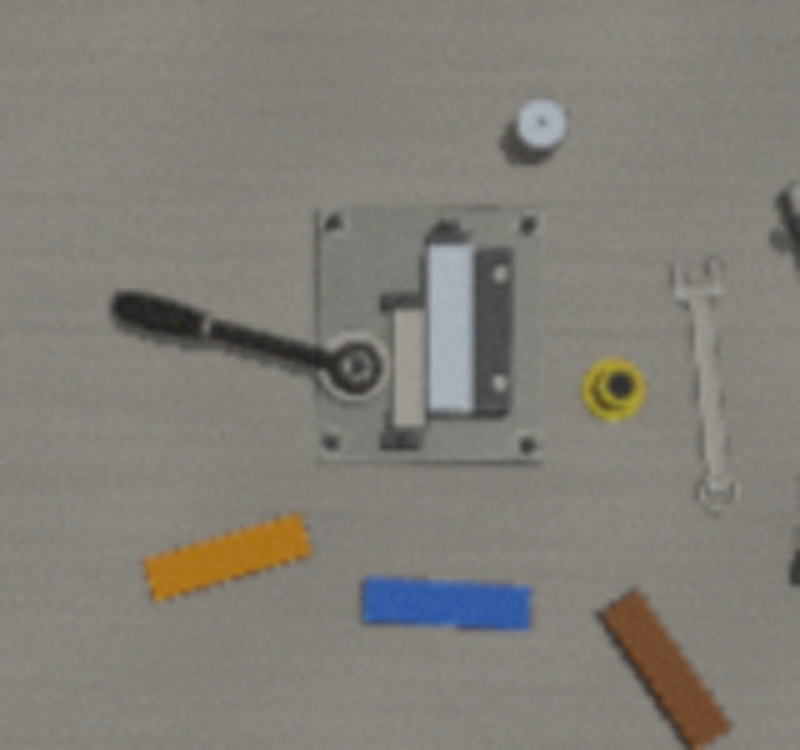

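View pics/scene2.png

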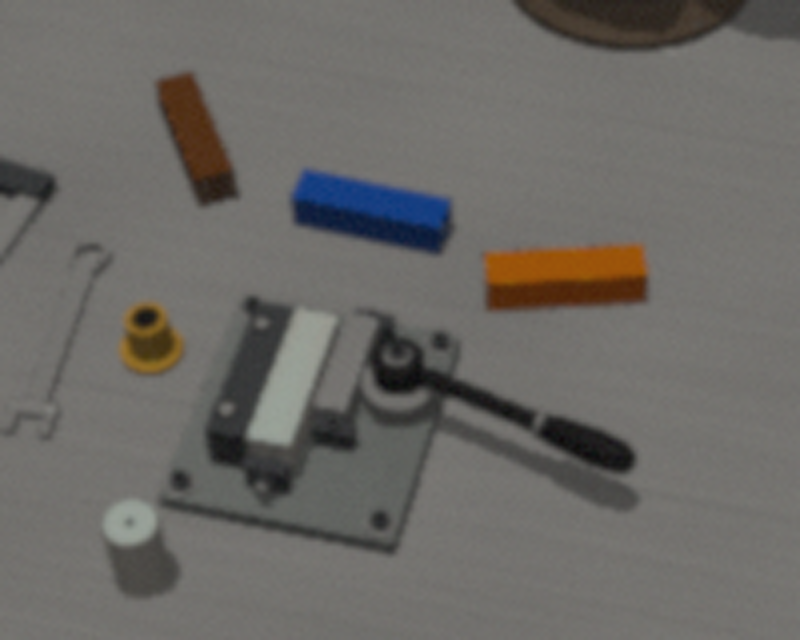

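The close-ups show the silver bar, whose lever-side edge runs from (429,410) to (429,245) in the top crop. The lever hub is at (356,367) and the grip at (165,313). In the scene crop the edge runs from (337,312) to (297,443). The orange, blue and brown bars are look-alikes. I'll fit the fixture pose from these features in both views.

```bash
python3 - <<'E'
from h import *
from scipy.optimize import least_squares
X=[(.095,.085,.015),(.095,-.085,.015),(-.095,-.085,.015),(-.095,.085,.015)]
T=np.array([(317,208),(540,208),(540,462),(317,460)])/5+[200,120]
S=np.array([(397,550),(163,498),(245,298),(460,345)])/4+[140,100]
pt,ps=ctrl.get_image("top"),ctrl.get_image("scene")
def W(q):
    c,s=np.cos(q[2]),np.sin(q[2]);return np.array([(q[0]+c*x-s*y,q[1]+s*x+c*y,z) for x,y,z in X])
for name,L in(("top",[(pt,T)]),("scene",[(ps,S)]),("both",[(pt,T),(ps,S)])):
    r=least_squares(lambda q:np.concatenate([(proj(p,W(q))-m).ravel() for p,m in L]),[.55,-.12,0])
    print(name,r.x.round(4),np.abs(r.fun).max().round(2))
for p,o,k,a in((pt,[200,120],5,dict(es=(429,410,.055),ee=(429,245,.055),screw=(356,366,.068),grip=(165,313,.05),tip=(112,300,.05))),(ps,[140,100],4,dict(es=(337,312,.055),ee=(297,443,.055),screw=(397,348,.068),grip=(585,441,.05)))):
    for n,(u,v,z) in a.items(): print(n,ray(p,[(v/k+o[1])/384,(u/k+o[0])/512],z).round(4))
o=ctrl.get_obs();print(o["time"],np.round(o["eef_rot"],2).tolist(),o["grip_width"])
E
```

```text
top [ 0.549  -0.1235  0.003 ] 0.81
scene [ 0.5596 -0.1176 -0.0086] 1.3
both [ 0.5545 -0.1203 -0.0035] 2.81
es [ 0.4888 -0.1211  0.055 ]
ee [ 0.6092 -0.121   0.055 ]
screw [ 0.5188 -0.0678  0.068 ]
grip [0.5582 0.0706 0.05  ]
tip [0.5673 0.1093 0.05  ]
es [ 0.4931 -0.1192  0.055 ]
ee [ 0.6121 -0.1134  0.055 ]
screw [ 0.5259 -0.0656  0.068 ]
grip [0.5617 0.076  0.05  ]
1.7 [[-0.97, 0.25, -0.0], [0.25, 0.97, -0.0], [0.0, -0.0, -1.0]] 0.08538654919920576
```

Request:
arm_command --steps '[[[40, -50, 0, 0], [40, -50, 0, 0], [40, -50, 0, 0], [40, -50, 0, 0], [40, -50, 0, 0]]]' --gripper 0

```text
time: 2.2
tcp_pos: [0.287, 0.3116, 0.2302]
eef_rot: [[-0.972, 0.236, 0.0], [0.236, 0.972, 0.001], [-0.0, 0.001, -1.0]]
force: [1.1, 0.7, 0.5]
grip_width: 0.0124
```

Request:
arm_command --steps '[[[34, -36, 0, 0], [34, -36, 0, 0], [34, -36, 0, 0], [34, -36, 0, 0], [34, -36, 0, 0]]]'

```text
time: 2.7
tcp_pos: [0.457, 0.1277, 0.2319]
eef_rot: [[-0.972, 0.235, 0.005], [0.235, 0.972, 0.004], [-0.004, 0.004, -1.0]]
force: [0.4, 1.1, 0.4]
grip_width: 0.0001
```

Request:
arm_command --steps '[[[30, -30, -20, 0], [20, -20, -40, 0], [0, 0, -45, 0], [0, 0, -45, 0], [0, 0, -10, 0]]]'

```text
time: 3.2
tcp_pos: [0.5146, 0.0689, 0.0698]
eef_rot: [[-0.969, 0.246, 0.014], [0.246, 0.969, 0.004], [-0.013, 0.007, -1.0]]
force: [-0.2, -0.6, -0.2]
grip_width: 0.0004
```

Request:
arm_command --steps '[[[-4, 6, -20, 0], [0, 0, -15, 0], [0, 0, 0, 0]]]'

```text
time: 3.5
tcp_pos: [0.5105, 0.0753, 0.0351]
eef_rot: [[-0.969, 0.246, 0.013], [0.246, 0.969, 0.004], [-0.012, 0.007, -1.0]]
force: [-1.1, 0.1, 0.4]
grip_width: 0.0002
```

```bash
python3 - <<'E'
from h import *
p=ctrl.get_image("top");save(p,"top3",(200,120,320,230),6)
o=ctrl.get_obs();print(o["tcp_pos"],o["force"])
P=np.array([.522,-.067,.05])
for n in("top","scene"):
    p=ctrl.get_image(n) if n!="top" else p
    for k,z in(("lever_pivot",.05),("lever_grip",.05)):print(n,k,[(round(d["conf"],2),ray(p,d["position"],z)[:2].round(3)) for d in ctrl.place_of(p,k)[:2]])
E
```

```text
[0.51117432 0.07544204 0.03629393] [ 1.4455119  -0.39946694  0.0759692 ]
top lever_pivot [(0.78, array([ 0.524, -0.072]))]
top lever_grip [(0.54, array([0.294, 0.4  ]))]
scene lever_pivot [(0.62, array([ 0.527, -0.068]))]
scene lever_grip [(0.81, array([0.558, 0.076]))]
```

View pics/top3.png

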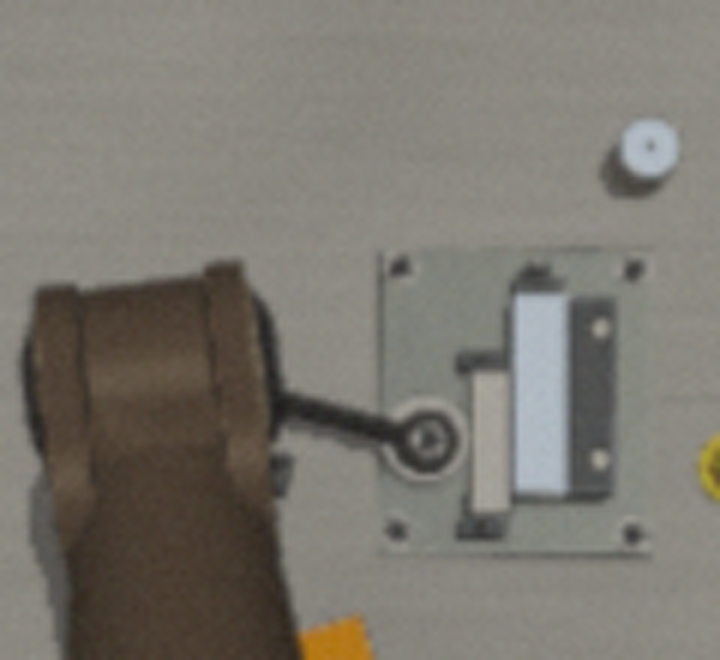

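The lever hasn't moved (hub at (428,438), rod to (285,400)) and the shut fingers stand behind it. Next I push along the arc.

Request:
arm_command --steps '[[[13, -2, -3, 0], [13, -2, 0, 0], [14, -3, 0, -0.1], [14, -4, 0, -0.1], [13, -5, 0, -0.1]]]'

```text
time: 4.3
tcp_pos: [0.5833, 0.0593, 0.0351]
eef_rot: [[-0.848, 0.529, 0.018], [0.529, 0.848, 0.001], [-0.015, 0.01, -1.0]]
force: [-2.6, -0.8, 1.6]
grip_width: -0.0001
```

Request:
arm_command --steps '[[[12, -6, 0, -0.1], [12, -7, 0, -0.1], [11, -9, 0, -0.1], [9, -9, 0, -0.1], [9, -10, 0, -0.1]]]'

```text
time: 4.8
tcp_pos: [0.6411, 0.0164, 0.0331]
eef_rot: [[-0.472, 0.881, 0.01], [0.882, 0.472, -0.005], [-0.009, 0.006, -1.0]]
force: [-3.5, 1.5, -0.2]
grip_width: -0.0002
```

Request:
arm_command --steps '[[[6, -11, 0, -0.09], [4, -11, 0, -0.09], [3, -10, 0, -0.08], [1, -6, 0, -0.04], [0, -4, 0, 0]]]'

```text
time: 5.3
tcp_pos: [0.6606, -0.0201, 0.0327]
eef_rot: [[-0.179, 0.984, 0.007], [0.984, 0.179, 0.014], [0.012, 0.009, -1.0]]
force: [-8.8, 22.5, 8.0]
grip_width: 0.0002
```

The 22 N reaction comes right where the stop should be. I'll hold briefly, then look.

Request:
arm_command --steps '[[[0, -3, 0, 0], [0, -2, 0, 0], [0, -2, 0, 0], [0, 0, 0, 0]]]'

```text
time: 5.7
tcp_pos: [0.6609, -0.0189, 0.0329]
eef_rot: [[-0.185, 0.983, 0.001], [0.982, 0.184, 0.033], [0.033, 0.007, -0.999]]
force: [-1.2, 0.7, -0.0]
grip_width: -0.0006
```

Request:
arm_command --steps '[[[0, 20, 0, 0], [0, 20, 0, 0], [0, 10, 30, 0], [0, 10, 45, 0], [0, 30, 40, 0]]]'

```text
time: 6.2
tcp_pos: [0.6619, 0.068, 0.1419]
eef_rot: [[-0.178, 0.984, -0.011], [0.984, 0.178, 0.03], [0.032, -0.005, -0.999]]
force: [0.8, -0.1, 1.1]
grip_width: -0.0004
```

```bash
python3 - <<'E'
from h import *
o=ctrl.get_obs();print(o["time"],o["tcp_pos"],np.round(o["joint_pos"],1))
for n in("top","scene"):
    p=ctrl.get_image(n)
    save(p,n+"4",*(((240,120,360,230),6) if n=="top" else ((140,120,320,270),4)))
    for k,z in(("lever_pivot",.05),("lever_grip",.05),("edge_start",.055),("edge_mid",.055),("edge_end",.055)):print(n,k,[(round(d["conf"],2),ray(p,d["position"],z)[:2].round(3).tolist()) for d in ctrl.place_of(p,k)[:4]])
E
```

```text
6.2 [0.66187186 0.06801544 0.14194858] [ 5.1 23.6  8.  74.8  1.8 84.8]
top lever_pivot [(0.92, [0.529, -0.073]), (0.36, [0.551, -0.116])]
top lever_grip [(0.57, [0.661, -0.032])]
top edge_start [(0.8, [0.376, -0.273]), (0.62, [0.499, -0.128]), (0.52, [0.337, -0.189])]
top edge_mid [(0.69, [0.317, -0.307]), (0.58, [0.338, -0.13]), (0.54, [0.547, -0.126]), (0.45, [0.498, -0.253])]
top edge_end [(0.78, [0.616, -0.12]), (0.74, [0.328, -0.067])]
scene lever_pivot [(0.93, [0.531, -0.074])]
scene lever_grip [(0.79, [0.665, -0.043])]
scene edge_start [(0.92, [0.349, -0.181]), (0.91, [0.39, -0.27]), (0.62, [0.494, -0.12]), (0.46, [0.399, 0.093])]
scene edge_mid [(0.77, [0.552, -0.118]), (0.67, [0.344, -0.291]), (0.53, [0.423, 0.032]), (0.21, [0.737, -0.179])]
scene edge_end [(0.81, [0.615, -0.121]), (0.77, [0.294, -0.327]), (0.63, [0.347, -0.068])]
```

View pics/top4.png

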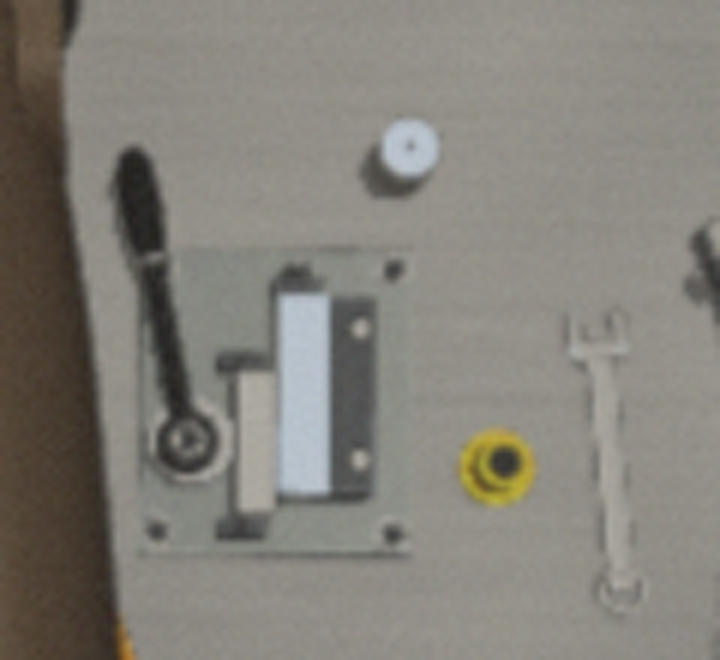

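View pics/scene4.png

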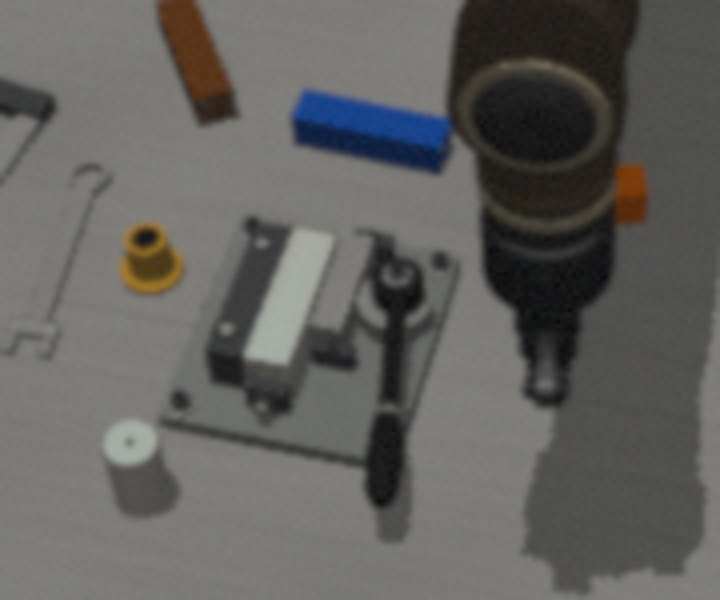

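The lever is locked: in the top crop the hub is at (187,440) and the tip at (132,150), about 0.18 rad off +x. The bar sits against the fixed jaw, and its edge at column ~278 runs from row 495 to row 293. That puts the edge at about y = -0.120, x from 0.492 to 0.612.

Request:
arm_command --steps '[[[-35, -35, 0, 0], [-35, -35, 0, 0], [-35, -35, 0, 0], [-35, -35, 0, 0], [-34, -38, 0, 0]]]'

```text
time: 7.3
tcp_pos: [0.4865, -0.1072, 0.1357]
eef_rot: [[-0.187, 0.982, -0.014], [0.982, 0.187, 0.032], [0.034, -0.008, -0.999]]
force: [1.0, -1.5, 0.3]
grip_width: 0.0
```

Request:
arm_command --steps '[[[0, -5, -10, 0], [0, 0, -20, 0], [0, 0, 0, 0]]]'

```text
time: 7.6
tcp_pos: [0.482, -0.1169, 0.1058]
eef_rot: [[-0.178, 0.984, -0.013], [0.983, 0.178, 0.031], [0.032, -0.007, -0.999]]
force: [-0.1, 0.3, -0.8]
grip_width: -0.0003
```

```bash
python3 - <<'E'
from h import *
o=ctrl.get_obs();print(o["time"],o["tcp_pos"])
p=ctrl.get_image("scene");t=o["tcp_pos"]
b=(150,110,270,210);save(p,"scene5",b,6)
print(((proj(p,[t,[.492,-.12,.055],[.612,-.12,.055]])-b[:2])*6).round())
E
```

```text
7.6 [ 0.48198715 -0.11693819  0.10583707]
[[450. 320.]
 [445. 406.]
 [372. 602.]]
```

View pics/scene5.png

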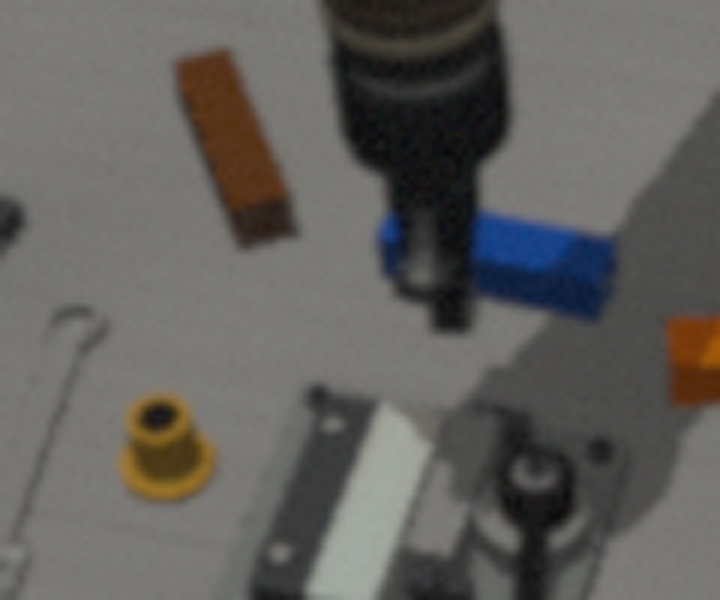

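The fingertip is seen at (452,325) against a predicted (450,320). The visible edge at (430,450) lies on the predicted line, so I'll descend.

Request:
arm_command --steps '[[[6, -2, -20, 0], [2, -1, -12, 0], [0, 0, -5, 0], [0, 0, 0, 0]]]'

```text
time: 8.05
tcp_pos: [0.494, -0.119, 0.0716]
eef_rot: [[-0.181, 0.983, -0.008], [0.983, 0.182, 0.03], [0.031, -0.002, -1.0]]
force: [-0.1, 0.1, -0.2]
grip_width: -0.0002
```

Request:
arm_command --steps '[[[-3, -1, -5, 0], [-2, 0, -4, 0], [0, 0, 0, 0]]]'

```text
time: 8.35
tcp_pos: [0.4894, -0.1197, 0.0632]
eef_rot: [[-0.183, 0.983, -0.006], [0.983, 0.183, 0.029], [0.03, -0.001, -1.0]]
force: [-0.4, 0.5, -0.3]
grip_width: 0.0
```

Request:
arm_command --steps '[[[-2, 0, -2, 0], [0, 0, 0, 0], [8, 0, 0, 0], [8, 0, 0, 0], [8, 0, 0, 0]]]'

```text
time: 8.85
tcp_pos: [0.5126, -0.1198, 0.0622]
eef_rot: [[-0.182, 0.983, -0.005], [0.983, 0.182, 0.029], [0.029, 0.001, -1.0]]
force: [-0.3, -0.3, -0.9]
grip_width: -0.0001
```

Request:
arm_command --steps '[[[8, 0, -1, 0], [8, 0, 0, 0], [8, 0, 0, 0], [8, 0, 0, 0], [8, 0, 0, 0]]]'

```text
time: 9.35
tcp_pos: [0.5574, -0.1198, 0.0608]
eef_rot: [[-0.182, 0.983, -0.004], [0.983, 0.182, 0.029], [0.029, 0.001, -1.0]]
force: [0.0, -0.2, -0.6]
grip_width: 0.0001
```

```bash
python3 - <<'E'
from h import *
t=ctrl.get_obs()["tcp_pos"];print(t)
p=ctrl.get_image("scene");b=(170,130,270,210);save(p,"scene6",b,7)
print(((proj(p,[t,[.492,-.12,.055],[.612,-.12,.055]])-b[:2])*7).round())
E
```

```text
[ 0.5574334  -0.11979368  0.06080467]
[[333. 446.]
 [379. 334.]
 [294. 562.]]
```

View pics/scene6.png

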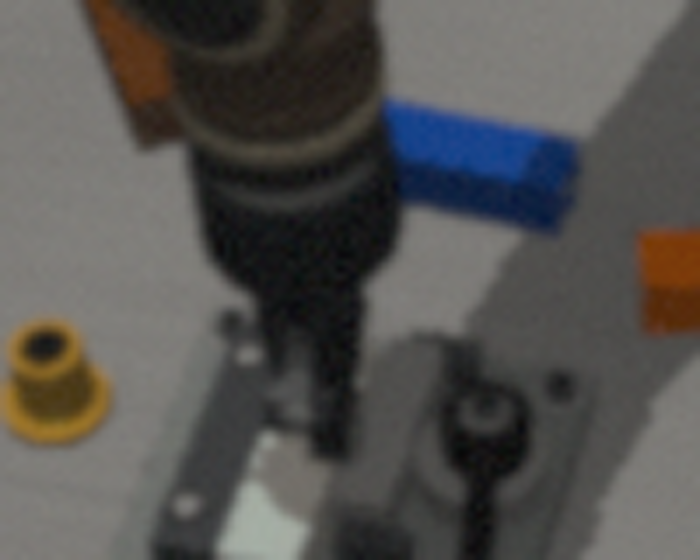

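The fingertip at (333,450) is right over the edge line, and there is no contact. I'll carry on to the end stop.

Request:
arm_command --steps '[[[8, 0, 0, 0], [8, 0, 0, 0], [8, 0, 0, 0], [8, 0, 0, 0], [8, 0, 0, 0]]]'

```text
time: 9.9
tcp_pos: [0.6015, -0.1198, 0.0607]
eef_rot: [[-0.182, 0.983, -0.004], [0.983, 0.182, 0.029], [0.029, 0.002, -1.0]]
force: [-0.4, -0.2, 0.5]
grip_width: -0.0004
```

Request:
arm_command --steps '[[[8, 0, 0, 0], [8, 0, 0, 0], [2, 0, 0, 0], [0, 0, 0, 0]]]'

```text
time: 10.3
tcp_pos: [0.6223, -0.1198, 0.0604]
eef_rot: [[-0.183, 0.983, -0.004], [0.983, 0.183, 0.029], [0.029, 0.002, -1.0]]
force: [-0.3, -0.1, 0.2]
grip_width: 0.0
```

Request:
arm_command --steps '[[[-8, 0, 0, 0], [0, 0, 0, 0], [0, 0, 20, 0], [0, 0, 45, 0], [0, 0, 45, 0]]]'

```text
time: 10.8
tcp_pos: [0.6065, -0.1188, 0.1654]
eef_rot: [[-0.182, 0.983, -0.019], [0.983, 0.182, 0.032], [0.035, -0.013, -0.999]]
force: [0.5, -0.5, 1.1]
grip_width: -0.0
```

Request:
arm_command --steps '[[[-30, 35, 10, 0], [-30, 35, 0, 0], [-30, 35, 0, 0], [-30, 35, 0, 0], [0, 0, 0, 0]]]'

```text
time: 11.3
tcp_pos: [0.4848, 0.0228, 0.1847]
eef_rot: [[-0.178, 0.984, -0.003], [0.984, 0.178, 0.031], [0.031, 0.002, -1.0]]
force: [0.1, 0.2, 0.5]
grip_width: -0.0001
```

Request:
arm_command --steps '[[[-30, 35, 0, 0], [-30, 35, 0, 0], [-30, 35, 0, 0], [0, 0, 0, 0], [0, 0, 0, 0]]]'

```text
time: 11.8
tcp_pos: [0.391, 0.1297, 0.1855]
eef_rot: [[-0.178, 0.984, 0.002], [0.984, 0.178, 0.032], [0.031, 0.008, -0.999]]
force: [-0.1, 0.2, -0.7]
grip_width: -0.0001
```

```bash
python3 - <<'E'
from h import *
o=ctrl.get_obs();print(o["time"],o["tcp_pos"],o["force"])
p=ctrl.get_image("top");save(p,"top7",(240,120,360,230),6)
E
```

```text
11.8 [0.39099477 0.1296808  0.18553008] [-0.05703358  0.24255806 -0.7271987 ]
```

View pics/top7.png

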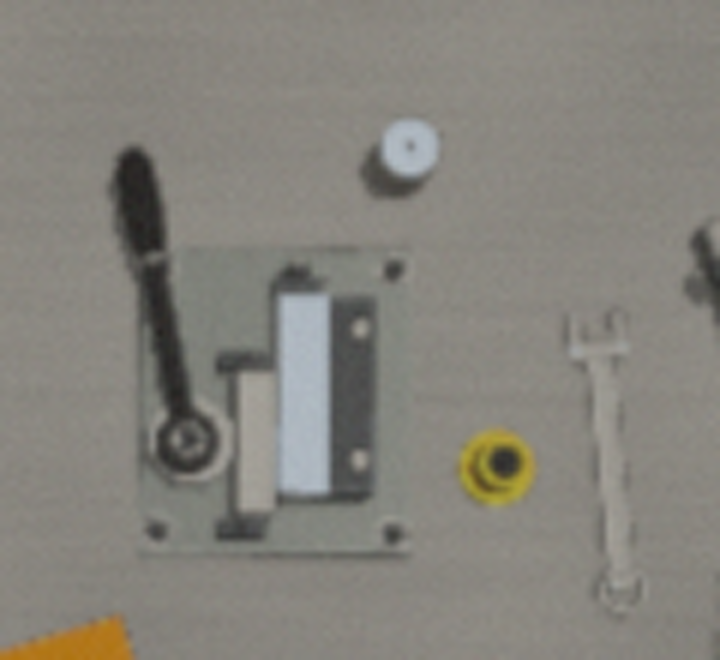

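The lever is still locked (hub (187,440), tip (132,150)), the bar is seated, and the bushing, stub and wrench haven't moved. The arm is clear, so I'm handing in.

```bash
python3 -c "
from station import ctrl
print(ctrl.finish_job())"
```

```text
the job is handed in; nothing more can be done
None
```

I locked the bar and traced its lever-side top edge, then handed the job in at about 12 s of the 58 s allowed. No verdict is reported, so what follows is what I measured.

- **Lever:** I pushed it round with the shut fingers until it hit its stop, with a reaction of about 22 N. The pictures then put it about 0.18 rad from the bar's direction, which is roughly 1.56 rad on the joint. That is read from pictures, not from the joint itself.
- **Trace:** The fingertips ran from x = 0.488 to 0.622 m at y = -0.120 m, which covers the whole edge. They were 6 to 7 mm above it early on and 5 to 6 mm above it for the rest. The wrist force stayed at noise level (under about 1 N), so nothing suggested contact with the bar. The tool leaned by about 0.03 rad, slightly off straight down.
- **Last look:** In the final top picture the lever is still locked, the bar sits against the fixed jaw, and the bushing, stub and wrench are where they were. The gauge base, tray, brush and square were outside that picture or only partly in it, but the arm never came near them. The arm ended clear of everything.
- **Disagreement:** The two cameras' first fixture fits differed by about 10 mm along the bar and 6 mm across it. Before descending I checked the fingertip and edge against the scene picture, and they agreed with the prediction to within about a pixel.

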